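# Pin the sample carriage and flip the keeper ring over the pin

## Robot

A 6-joint arm with a two-finger parallel gripper is mounted at the origin on the work surface. World frame = base frame: x ahead of the robot, y to its left, z up, the work surface at z = 0. Lengths are in m, angles in rad, forces in N, time in s.
With the tool pointing down it reaches from about 0.3 to 0.875 m from the base axis. Payload 6.4 kg.
Tool frame: the origin (TCP) lies on the centre line of the jaws, within the pads' length; the fingertips stand 14 mm ahead of it and the grasp point (between the pads) lies 5 mm behind it; z points along the fingers, y is the direction in which the jaws open and shut (so a half turn about z gives the same grasp; the last joint's range is limited). The gripper opens to 85 mm and grips with 20 to 120 N. Pads are 22 mm wide; open, the fingers measure 114 mm over their backs; the gripper's body (76 mm by 85 mm) begins 54 mm behind the grasp point. The pads swing forward as they close: fully open they stand 13 mm farther back than shut.
Start: joints at [-1.521, 0.181, 1.607, -0, 1.354, -0.206], TCP at [0.146, -0.556, 0.245] pointing down, gripper open.
Joint ranges: [-2.99, 2.99], [-0.89, 2.07], [0.3, 2.58], [-1.14, 4.28], [0, 2.63], [-3.12, 3.12]. Speed limits (rad/s): [2.57, 2.57, 3.01, 3.14, 3.14, 3.14].

## Interface

Orientations are given as a unit quaternion [w, x, y, z].
In Python, from bench import * gives the robot as it stands.
- The arm moves only by the tool servo_tool, never from a script. Its argument "plan" is a list that holds one entry, the list of rows, each a list of 5 numbers: the shift along the world's x, y, z in m, then the turn about the world's z in rad, then the gripper command: -1 is shut, 1 is fully open, values between are in proportion. In form: [[[tx, ty, tz, roll, claw], ...]]. A call has 1 to 8 rows; each row shifts and turns the commanded pose from where the row before left it; what a row does not reach is not made up. A row lasts 1/10 s, in which the tool goes at most 50 mm and 8.59 degrees, less where a joint would pass 70% of its speed; a pose out of reach is approached as far as the arm can. A call with a gripper value outside its range is refused whole. The fingers move at their own pace and stop on an object; the grip force is fixed at half the most. Time passes only in rows, so rows that do not move let the fingers close. It gives the time, the measured TCP pose, the force and the opening at its end, in the units of the state.
- get_obs(): the state, without advancing time (a new reading comes with each control period).
- camera(name): name is "scene" or "side" or "wrist"; returns a dict with "img" (420x560x3 uint8, blue, green, red), "camera_matrix" (3x3 intrinsics, pixels), "rvec" (rotation vector, rad) and "tvec" (3), from world to camera coordinates, as OpenCV has them. Camera axes: x right, y down, z forward; pixel columns grow to the right and rows downward; lengths in m; the calibration is good to about 2 mm. The wrist camera is an equidistant fisheye: a pixel r from the principal point sees the ray r / f radians off the axis. A picture is of the moment at which its call begins. There is no depth.
- hand_in(): hands the job in, once; it reports no verdict.
Trained networks look in a picture, given as the dict that the camera call returned (one of the last four; its "shot" number tells which), for a name from the list of things; names that differ only in an ending like _2 or _b are one class to them, and where a whole thing is asked for, a point or a joint stands for the part that bears it (a point fixed in the world has none). Each returns a list of dicts, best first, with "conf" (0 to 1); they miss things now and then, are a little off and sometimes report something else, mostly with a low value. They report only what shows in the picture. A call takes as long as a camera call. They do not tell look-alikes from the thing itself.
- trace(picture, thing): "mask" (420x560 bool, what is visible of it) and "rect" ([left, top, right, bottom] as shares, 0 to 1, of the picture: columns of its width, rows of its height, round what is visible of it).
- pinpoint(picture, thing): "centre" ([row, column] as shares, 0 to 1, of the picture: columns of its width, rows of its height: a listed point, or the origin of a listed thing).
The state is a dict: "time_s": time; "q": joint angles; "dq": joint speeds; "joint_efforts": joint torques, N m; "eef_pos": TCP position; "eef_rot": TCP orientation; "wrist_force": force on the tool from outside, world axes, zero at the start; "torque": the same for the moment, N m; "opening": opening from 0.0 (shut) to 1.0 (fully open).
Only numpy, scipy, OpenCV 4.12 (cv2) and the standard library are available. Lean on these libraries where they do the work, as an engineer would, in place of code of your own. Each camera call takes 0.05 s, during which the arm holds its last target.

## Task

Lock the sample carriage of the docking rail for transport: take the locking pin from its grey rest, feel for the hole in the steel lock block and push the pin gently through until its collar sits fully home against the block. Then flip the sprung ring over the outer end of the pin so that it stays shut, and let go. Never press anything hard against the rail, the block or the ring (40 N is too much), and leave the jar, the computer mouse and the pen cup where they stand.

Things in the scene. Friction and masses are not known exactly. Their poses are not given: they have to be found in the camera images.
- pin_grip (a point): loose locking pin, level in its rest, axis 45 mm above the table. Point: centre of its flat-sided handle, 36 long (x) x 14 wide (y) x 20 tall (z) mm. Pin's x runs to its tip: collar of diameter 20 at x 18 to 23, steel shank of diameter 12 to x 63, nose tapering to diameter 10 at the tip, x 69. Mass 0.09 to 0.19 kg
- rest_mid (a point): grey pin rest, fixed, same axes as the lying pin; point on the pin's centre line 20 mm above the table. The handle stands on a rib 34 long, 8 wide; a fork 26 wide (top 51 mm above the table) holds the shank at x 41 to 49; the base is 110 x 50, 8 thick. Lift the pin straight up 15 mm or more to clear the fork
- lock_mark (a point): mark on the docking rail, 50 mm up; x: level, the way the pin is pushed; y: along the rail; z: up. The steel lock block's front face is the plane x = 0; its hole (diameter 14, along x) is at z = 0. Where the block is clamped along the rail is NOT measured: the hole is anywhere from y +4 to +32 mm (carriage, ring likewise), never at y 0; see or feel for it
- home_mark (a point): point 23 mm before the front face, axes as lock_mark: the pin's handle centre has this x and z (at the hole's y) when the collar is home; the handle's end is then at x -41, the tip at x 46 of lock_mark. Nothing stands before the face but the block's foot plate (50 wide, x -19 to 45, top 32 mm below the hole's axis) and the rail's base plate
- rail: docking rail, fixed: base plate 130 x 300 (y) x 12 mm; origin on the table, at y 18 of lock_mark, same axes. Block: two cheeks 40 wide, x 0-10 and 24-34, top 22 mm above the hole's axis, holes chamfered 1.5. Between: carriage lug, like hole, 1 mm play along y, shifted by the nose with 2-3 N. Carriage's tubes 80+ mm from the hole in y, x 5-29, top 37 above its axis
- ring_mark (a point): point on the ring's hinge line (parallel to the rail's y) on the rail, axes as lock_mark, at its x = 5, z = 0. Ring: wire bail, wire 5.4 mm thick, arms 24.5 mm either side of the hole on bosses reaching 27 mm out, cross bar 52 mm from the hinge line. From here the bar is at x 28, z 44 open; x 0, z 52 at 0.58 rad; x -52, z 0 shut
- ring (a joint): keeper ring: 0 open (leaning back over the block, away from the handle), 2.15 rad shut (down behind the handle's outer end). An over-centre spring holds it at either end and changes side at 1.08 rad; about 3 N on the bar starts it, and past 1.08 it snaps shut by itself. The handle blocks it if the pin is not home
- reagent_mid (a point): bystander: amber capped jar, diameter 48, 85 mm tall; point half-way up
- mouse_mid (a point): bystander: black computer mouse 100 x 58 x 32 mm; point half-way up
- pencup_mid (a point): bystander: grey cup with three pens, diameter 72, 85 mm tall, pens to 130; point half-way up the cup
There are look-alikes about, which are no part of the job. Of the things like the part that bears pin_grip, leave any that is red; of the rest the smaller one is meant.

How it is judged:
By the outcome, as a careful person would: the job done as asked, in the order asked, and still so for the second after the job is handed in, with the robot touching nothing.
It also fails if it takes over 72 s, if anything falls off the work surface, if the arm or the gripper's body presses on something with over 40 N, if the wrist force passes 120 N, or if a joint passes its speed limit or range.

## Working session

There is one attempt and no reset: what is moved stays moved. The work goes in short steps, Python scripts to look and compute and a tool call to move; the robot and the scene stay as the last step left them, time stands still between calls to the robot, and variables do not carry over. Pictures are saved under pics/ and viewed, and the job is handed in when it is done.

Besides the shell and the picture viewer there is one more tool, called after ">>>" in YAML: its name, and indented under it one key for each argument. servo_tool: Moves the arm, as the interface text tells. Its arguments: {"type":"object","properties":{"plan":{"type":"array"}},"required":["plan"]}

```bash
ls; mkdir -p pics; cat > h.py <<'E'
from bench import *
import numpy as np, cv2
def snap(n,tag):
    c=camera(n); cv2.imwrite(f'pics/{tag}.png',c['img']); return c
def ray(c,px):  # px (col,row)
    R,_=cv2.Rodrigues(np.array(c['rvec'],float)); t=np.array(c['tvec'],float).ravel(); K=np.array(c['camera_matrix'],float)
    x=(px[0]-K[0,2])/K[0,0]; y=(px[1]-K[1,2])/K[1,1]
    if c.get('fish'):
        th=np.hypot(x,y); s=np.sin(th)/th if th>1e-9 else 1; d=np.array([x*s,y*s,np.cos(th)])
    else: d=np.array([x,y,1.])
    return -R.T@t, R.T@(d/np.linalg.norm(d))
def onz(c,px,z):
    o,d=ray(c,px); return o+d*(z-o[2])/d[2]
def tri(rs):
    A=np.zeros((3,3));b=np.zeros(3)
    for o,d in rs:
        P=np.eye(3)-np.outer(d,d);A+=P;b+=P@o
    x=np.linalg.solve(A,b); return x,[np.linalg.norm((np.eye(3)-np.outer(d,d))@(x-o)) for o,d in rs]
def proj(c,X):
    R,_=cv2.Rodrigues(np.array(c['rvec'],float)); p=R@np.array(X,float)+np.array(c['tvec'],float).ravel(); K=np.array(c['camera_matrix'],float)
    if c.get('fish'):
        th=np.arctan2(np.hypot(p[0],p[1]),p[2]); r=np.hypot(p[0],p[1])+1e-12; u=p[:2]/r*th
    else: u=p[:2]/p[2]
    return u*[K[0,0],K[1,1]]+[K[0,2],K[1,2]]
E
python3 - <<'E'
from h import *
for n in ['scene','side','wrist']:
    c=snap(n,n+'0'); c['fish']=n=='wrist'
    print(n,c['rvec'],c['tvec'],c['camera_matrix'])
    for t in ['pin_grip','rest_mid','lock_mark','home_mark','ring_mark','reagent_mid','mouse_mid','pencup_mid','rail']:
        print(t,[(np.round(np.array(r['centre'])[::-1]*[560,420],1).tolist(),round(r['conf'],2)) for r in pinpoint(c,t)])
print(get_obs())
E
```

```text
pics
scene [ 2.09846518  0.93637382 -0.43275892] [-0.32269064 -0.27178858  1.29831693] [[439.74015626   0.         275.57350915]
 [  0.         439.74015626 209.52705271]
 [  0.           0.           1.        ]]
pin_grip [([293.4, 216.4], 0.81), ([197.5, 232.0], 0.63)]
rest_mid [([200.6, 240.9], 0.56), ([344.2, 171.3], 0.16)]
lock_mark [([352.8, 156.5], 0.69)]
home_mark [([352.7, 164.1], 0.79)]
ring_mark [([354.1, 157.5], 0.97)]
reagent_mid [([336.3, 236.7], 0.59)]
mouse_mid [([273.3, 286.2], 0.59)]
pencup_mid [([353.2, 157.7], 0.71), ([230.0, 172.9], 0.58)]
rail [([345.9, 169.8], 0.93)]
side [ 0.43545014 -2.70483472  1.20472895] [0.50432742 0.17740782 0.81289631] [[512.97139995   0.         278.43833883]
 [  0.         512.97139995 211.81106245]
 [  0.           0.           1.        ]]
pin_grip [([255.5, 220.9], 0.96), ([396.6, 159.8], 0.88), ([316.5, 159.3], 0.58), ([317.9, 168.1], 0.36)]
rest_mid [([319.6, 165.9], 0.8)]
lock_mark [([226.1, 303.8], 0.65)]
home_mark [([225.7, 293.1], 0.69)]
ring_mark [([223.3, 308.3], 0.66)]
reagent_mid [([196.5, 193.8], 0.89)]
mouse_mid [([237.
[... 374 characters left out ...]
se_mid []
pencup_mid []
rail []
{'time_s': 1.5, 'q': array([-1.52126741e+00,  1.80818068e-01,  1.60696064e+00,  9.36389006e-06,
        1.35378423e+00, -2.06290002e-01]), 'dq': array([-0.00012109,  0.00096489,  0.00114089, -0.00073961, -0.00150003,
       -0.00096176]), 'joint_efforts': array([ 6.05290570e-04, -4.44836462e+01, -3.51672256e+01, -2.68360491e-04,
        8.38764008e-04, -1.82780400e-05]), 'eef_pos': array([ 0.14552386, -0.55631901,  0.24529734]), 'eef_rot': array([1.51692532e-05, 9.91830861e-01, 1.27559961e-01, 3.39481108e-06]), 'wrist_force': array([ 0.52145056, -0.59512428,  0.56481851]), 'torque': array([ 0.02228268, -0.02646369,  0.01827609]), 'opening': 0.9992268662709498}
```

View pics/scene0.png

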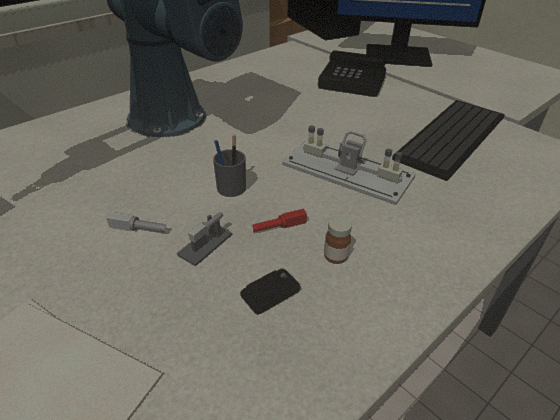

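View pics/side0.png

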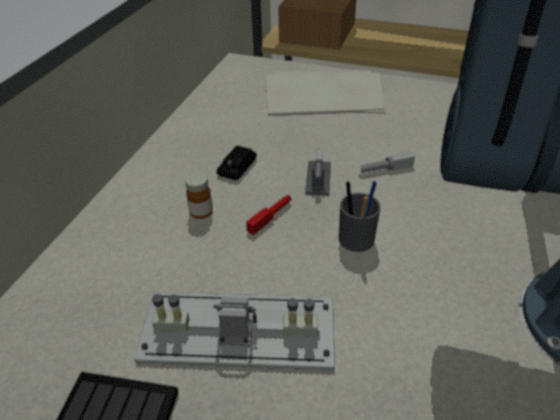

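```bash
python3 - <<'E'
import cv2
a=cv2.imread('pics/scene0.png'); cv2.imwrite('pics/scene0z.png',cv2.resize(a[110:310,160:400],None,fx=3.2,fy=2.9,interpolation=cv2.INTER_CUBIC)[:600,:800])
a=cv2.imread('pics/side0.png'); cv2.imwrite('pics/side0z.png',cv2.resize(a[130:370,170:450],None,fx=2.5,fy=2.5,interpolation=cv2.INTER_CUBIC))
E
```

```text
(no output)
```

View pics/scene0z.png

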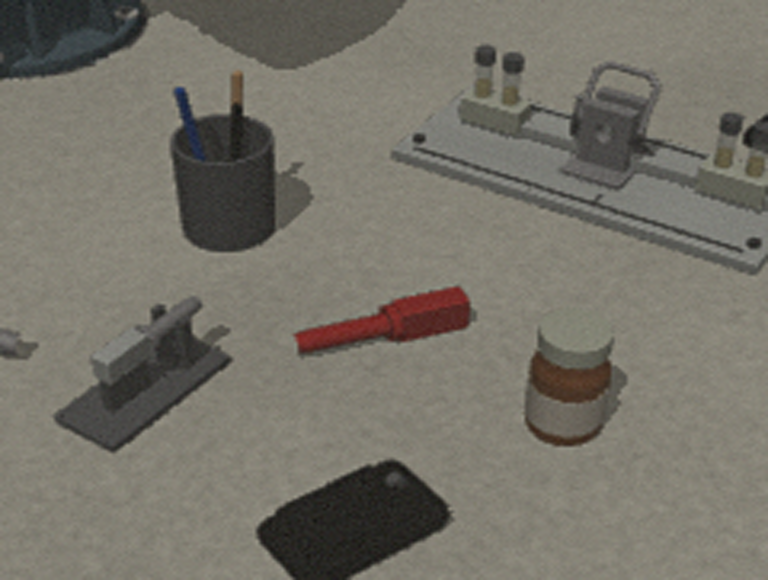

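View pics/side0z.png

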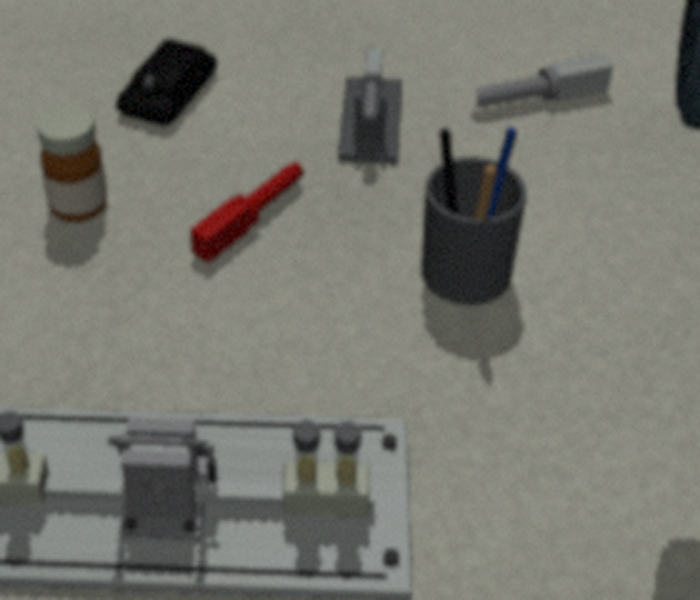

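```bash
python3 - <<'E'
from h import *
s=camera('scene');d=camera('side')
def T(n,a,b):
    x,r=tri([ray(s,a),ray(d,b)]); print(n,np.round(x,4),np.round(r,4))
T('pin',(197.5,232),(316.5,159.3)); T('rest',(200.6,240.9),(319.6,165.9)); T('lock',(352.8,156.5),(226.1,303.8));T('home',(352.7,164.1),(225.7,293.1));T('ring',(354.1,157.5),(223.3,308.3));T('rail',(345.9,169.8),(239.4,325.8))
T('jar',(336.3,236.7),(196.5,193.8));T('mouse',(273.3,286.2),(236,160));T('cup',(230,172.9),(357.2,221))
print(onz(s,(197.5,232),.045),onz(d,(316.5,159.3),.045))
print('railz0',onz(s,(345.9,169.8),0),onz(d,(239.4,325.8),0))
print('lockz50',onz(s,(352.8,156.5),.05),onz(d,(226.1,303.8),.05))
def line(c,mask_pts): pass
for n,c in (('scene',s),('side',d)):
    for t in ['pin_grip','rest_mid','rail']:
        for i,r in enumerate(trace(c,t)):
            m=r['mask'].astype(np.uint8); print(n,t,round(r['conf'],2),m.sum(),np.round(np.array(r['rect'])*[560,420,560,420]))
            if t=='rail':
                h=cv2.convexHull(cv2.findContours(m,cv2.RETR_EXTERNAL,cv2.CHAIN_APPROX_NONE)[0][0])[:,0]; print(cv2.approxPolyDP(h,4,True)[:,0].tolist())
E
```

```text
pin [ 0.5248 -0.2383  0.0437] [0.0034 0.0034]
rest [ 0.5227 -0.2387  0.0227] [0.0027 0.0027]
lock [0.5544 0.1815 0.053 ] [0.0007 0.0007]
home [0.5679 0.1608 0.0482] [0.0027 0.0027]
ring [0.556  0.1869 0.0484] [0.0018 0.0018]
rail [0.5366 0.183  0.0055] [0.0006 0.0006]
jar [ 0.714  -0.0514  0.0486] [0.0029 0.0029]
mouse [ 0.703  -0.2084  0.0209] [0.0021 0.0021]
cup [ 0.4048 -0.0714  0.0448] [0.0003 0.0003]
[ 0.52216601 -0.23993671  0.045     ] [ 0.52630148 -0.23283234  0.045     ]
railz0 [0.53224997 0.18985933 0.        ] [ 5.37944492e-01  1.79085272e-01 -1.11022302e-16]
lockz50 [0.55090068 0.18505342 0.05      ] [0.55614335 0.17977094 0.05      ]
scene pin_grip 0.87 712 [109. 210. 164. 231.]
scene pin_grip 0.82 610 [253. 207. 309. 232.]
scene pin_grip 0.7 332 [190. 211. 225. 244.]
scene rest_mid 0.74 1051 [178. 216. 235. 265.]
scene rail 0.93 4593 [281. 123. 413. 204.]
[[282, 160], [312, 126], [400, 153], [414, 176], [393, 203], [286, 166]]
side pin_grip 0.7 679 [359. 152. 415. 171.]
side pin_grip 0.67 627 [244. 193. 292. 237.]
side pin_grip 0.65 215 [314. 150. 325. 176.]
side rest_mid 0.97 656 [305. 158. 333. 196.]
side rest_mid 0.34 13963 [134. 290. 334. 372.]
side rail 0.6 13787 [135. 292. 338. 373.]
[[155, 292], [332, 299], [333, 370], [136, 361]]
```

```bash
python3 - <<'E'
from h import *
a=cv2.imread('pics/scene0.png'); cv2.imwrite('pics/a1.png',cv2.resize(a[115:210,275:420],None,fx=5.5,fy=5.5,interpolation=cv2.INTER_CUBIC))
a=cv2.imread('pics/side0.png'); cv2.imwrite('pics/a2.png',cv2.resize(a[285:375,130:340],None,fx=3.8,fy=3.8,interpolation=cv2.INTER_CUBIC))
E
```

```text
(no output)
```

View pics/a1.png

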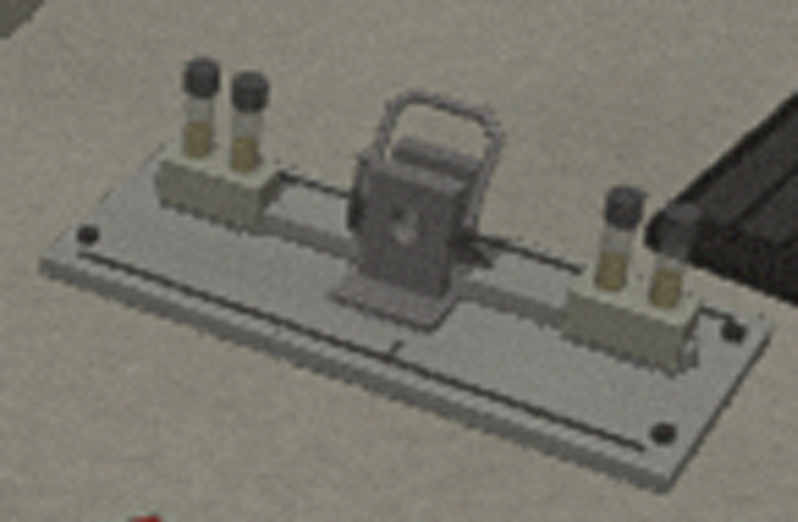

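View pics/a2.png

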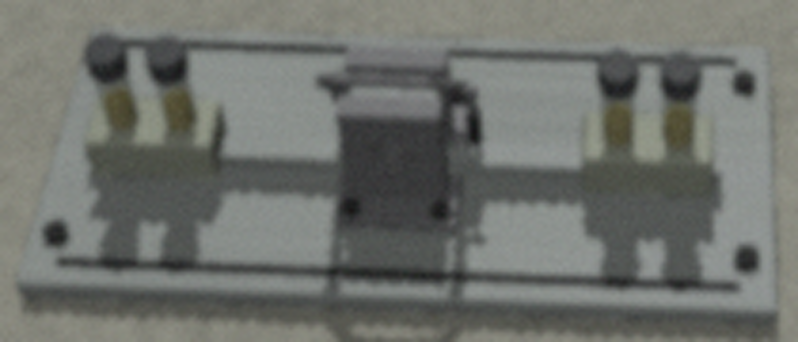

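```bash
python3 - <<'E'
from h import *
s=camera('scene');d=camera('side')
S=lambda p:(275+p[0]/5.5,115+p[1]/5.5)
D=lambda p:(130+p[0]/3.8,285+p[1]/3.8)
for n,p in dict(L=(42,258),BR=(665,480),R=(768,328),tick=(400,343)).items(): print('S',n,onz(s,S(p),.012).round(4))
for n,p in dict(BL=(22,287),BR=(775,312),TR=(775,48)).items(): print('D',n,onz(d,D(p),.012).round(4))
print('hole z50',onz(s,S((405,226)),.05).round(4))
b1,b2=onz(s,S((42,258)),.012),onz(s,S((665,480)),.012);print(np.linalg.norm(b1-b2),np.arctan2(*(b2-b1)[[1,0]]))
b1,b2=onz(d,D((22,287)),.012),onz(d,D((775,312)),.012);print(np.linalg.norm(b1-b2),np.arctan2(*(b2-b1)[[1,0]]))
e=get_obs();print(e['time_s'])
E
```

```text
S L [0.4151 0.0835 0.012 ]
S BR [0.7006 0.1617 0.012 ]
S R [0.6665 0.284  0.012 ]
S tick [0.5669 0.1545 0.012 ]
D BL [0.6577 0.2924 0.012 ]
D BR [0.3749 0.2114 0.012 ]
D TR [0.4064 0.0867 0.012 ]
hole z50 [0.5431 0.179  0.05  ]
0.29601034484009736 0.26733920315625254
0.2941177163832496 -2.862527836009625
2.0
```

>>> servo_tool:
  plan:
    - [[0.038,0.032,0,0,1],[0.038,0.032,0,0,1],[0.038,0.032,0,0,1],[0.038,0.032,0,0,1],[0.038,0.032,0,0,1],[0.038,0.032,0,0,1],[0.038,0.032,0,0,1],[0.038,0.032,0,0,1]]

```text
time_s: 2.8
eef_pos: [0.4509, -0.2988, 0.2456]
eef_rot: [0.0, 0.992, 0.127, 0.0]
wrist_force: [0.5, -0.8, -0.1]
opening: 1.0
```

```bash
python3 - <<'E'
from h import *
s=camera('scene')
print(onz(s,(199,231),.045),onz(s,(221,214.5),.045))
c=snap('wrist','w1');c['fish']=1
print(ray(c,(279,209)),get_obs()['eef_pos'])
for t in ['pin_grip','rest_mid']:
    for r in pinpoint(c,t): 
        p=np.array(r['centre'])[::-1]*[560,420]; print(t,p,r['conf'],onz(c,p,.045 if t[0]=='p' else .02))
E
```

```text
[ 0.5217075  -0.23615079  0.045     ] [ 0.51009229 -0.17482147  0.045     ]
(array([ 0.53356857, -0.27272282,  0.37485684]), array([-0.30341475, -0.07870402, -0.94960264])) [ 0.453218   -0.2959558   0.24549663]
pin_grip [283.416 256.998] 0.75 [ 0.37419345 -0.31960792  0.045     ]
pin_grip [108.976  25.494] 0.69 [ 0.58395848 -0.06670608  0.045     ]
pin_grip [247.016 107.982] 0.59 [ 0.52284734 -0.24169767  0.045     ]
rest_mid [248.304 106.512] 0.72 [ 0.52392622 -0.24030394  0.02      ]
```

View pics/w1.png

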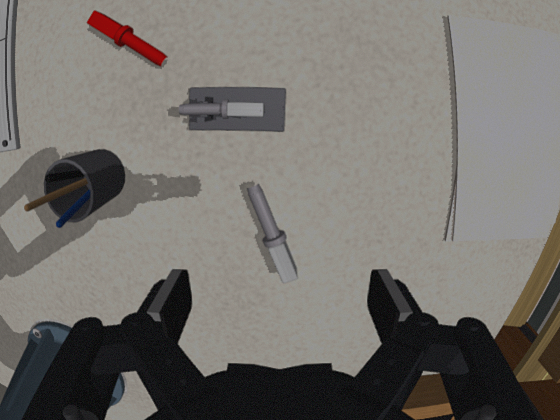

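```bash
python3 - <<'E'
from h import *
c=snap('wrist','w2');c['fish']=1
a=c['img']; cv2.imwrite('pics/w2z.png',cv2.resize(a[70:150,150:300],None,fx=5,fy=5,interpolation=cv2.INTER_CUBIC))
for t in ['pin_grip']:
    for r in trace(c,t):
        m=r['mask']; ys,xs=np.nonzero(m); print(r['conf'],m.sum(),xs.min(),xs.max(),ys.min(),ys.max())
        P=np.array([onz(c,(x,y),.05)[:2] for x,y in zip(xs,ys)]); mu=P.mean(0); w,v=np.linalg.eigh(np.cov((P-mu).T)); u=v[:,1]; 
        if u[1]<0:u=-u
        pr=(P-mu)@u; print(mu,u,np.arctan2(u[1],u[0]),mu+u*pr.min(),mu+u*pr.max(),pr.max()-pr.min())
for p in [(-1,0)]: pass
E
```

```text
0.83 1452 83 162 5 58
[ 0.57262498 -0.09394136] [0.35353118 0.93542274] 1.2094529508900451 [ 0.55285689 -0.14624656] [ 0.59301726 -0.03998459] 0.11359780467100056
0.78 1196 173 259 92 111
[ 0.51721658 -0.21968549] [-0.21851021  0.97583466] 1.7910838560570264 [ 0.52594831 -0.2586801 ] [ 0.50673334 -0.17286884] 0.08793627220940096
```

View pics/w2z.png

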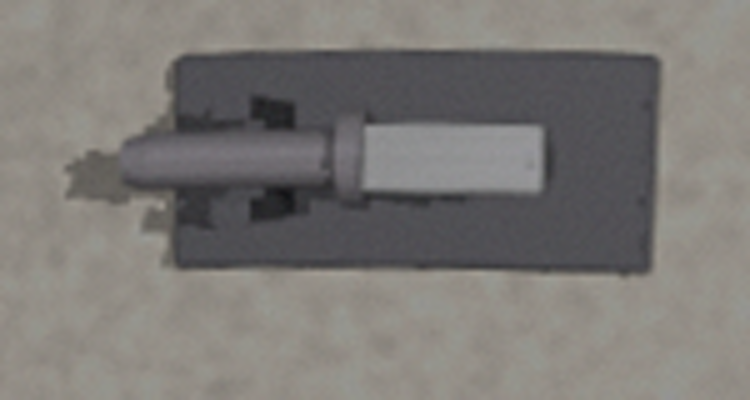

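```bash
python3 - <<'E'
from h import *
c=camera('wrist');c['fish']=1
Z=lambda p:(150+p[0]/5,70+p[1]/5)
g=onz(c,Z((455,158)),.055)[:2]; a=onz(c,Z((365,158)),.055)[:2]; b=onz(c,Z((545,158)),.055)[:2]; t=onz(c,Z((122,160)),.045)[:2]
print(g,np.linalg.norm(a-b),t,np.linalg.norm(t-g),np.arctan2(*(t-g)[::-1]),np.arctan2(*(a-b)[::-1]))
for p,q in [((180,57),(655,58)),((180,267),(648,270))]:
    p,q=onz(c,Z(p),.008),onz(c,Z(q),.008); print(p,q,np.linalg.norm(p-q),np.arctan2(*(p-q)[1::-1]))
o=get_obs();print(o['eef_pos'],o['time_s'])
for r in pinpoint(c,'pin_grip'): 
    p=np.array(r['centre'])[::-1]*[560,420]; print(p,onz(c,p,.045))
E
```

```text
[ 0.52067427 -0.2437322 ] 0.03517153691046478 [ 0.50571489 -0.17456959] 0.0707619156337584 1.7838080005838912 1.8005216004906428
[ 0.52911822 -0.17100844  0.008     ] [ 0.55215193 -0.27574445  0.008     ] 0.10723891124288717 1.787271814911935
[ 0.48173677 -0.18187377  0.008     ] [ 0.50553201 -0.2863381   0.008     ] 0.10714014310250414 1.7947583945315588
[ 0.44866797 -0.30124517  0.24522081] 3.15
[239.624  99.708] [ 0.52200856 -0.24077939  0.045     ]
[278.488 251.58 ] [ 0.37173195 -0.32000148  0.045     ]
[105.504  21.588] [ 0.58143972 -0.07034886  0.045     ]
```

>>> servo_tool:
  plan:
    - [[0.01,0.008,-0.005,0.149,1],[0.01,0.008,-0.01,0.149,1],[0.01,0.008,-0.01,0.149,1],[0.01,0.008,-0.01,0.149,1],[0.01,0.008,-0.01,0.149,1],[0.01,0.008,-0.01,0.149,1],[0.0115,0.0098,-0.01,0.149,1],[0,0,-0.01,0.149,1]]

```text
time_s: 4.0
eef_pos: [0.5212, -0.243, 0.1699]
eef_rot: [0.0, 0.748, 0.664, 0.0]
wrist_force: [-0.3, -0.5, 0.4]
opening: 0.999
```

>>> servo_tool:
  plan:
    - [[0,0,-0.01,0.149,1],[0,0,-0.01,0.149,1],[0,0,-0.005,0.044,1],[0,0,0,0,1],[0,0,0,0,1]]

```text
time_s: 4.5
eef_pos: [0.5205, -0.2435, 0.1455]
eef_rot: [0.0, 0.627, 0.779, -0.0]
wrist_force: [-0.9, 0.2, -0.5]
opening: 1.005
```

```bash
python3 - <<'E'
from h import *
c=snap('wrist','w3');c['fish']=1
o=get_obs();print(o['eef_pos'],o['eef_rot'],2*np.arctan2(o['eef_rot'][2],o['eef_rot'][1]),o['q'])
cv2.imwrite('pics/w3z.png',cv2.resize(c['img'][120:420,130:430],None,fx=2,fy=2))
for r in pinpoint(c,'pin_grip'): 
    p=np.array(r['centre'])[::-1]*[560,420]; print(p,onz(c,p,.045))
E
```

```text
[ 0.52078941 -0.24346086  0.14569982] [ 2.96372359e-04  6.26689988e-01  7.79268613e-01 -1.08108601e-05] 1.7869959204853028 [-6.43647500e-01  2.87831418e-01  1.69176640e+00 -4.52951640e-05
  1.16140315e+00 -8.59829076e-01]
[285.88 211.68] [ 0.52411745 -0.23950186  0.045     ]
[102.816 247.59 ] [ 0.37662126 -0.3059047   0.045     ]
```

View pics/w3z.png

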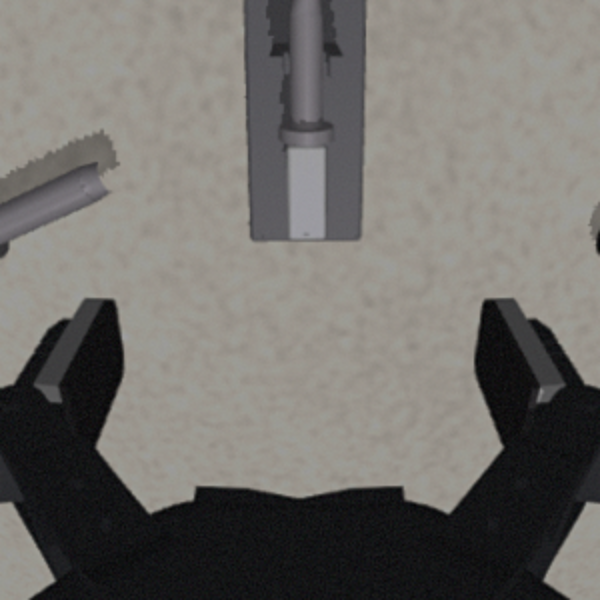

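```bash
python3 - <<'E'
from h import *
c=camera('wrist');c['fish']=1
Z=lambda p:(130+p[0]/2,120+p[1]/2)
a=onz(c,Z((307.5,149)),.055);b=onz(c,Z((307.5,238)),.055)
print(a,b,(a+b)/2,np.linalg.norm(a-b),np.arctan2(*(a-b)[1::-1]),get_obs()['eef_pos'])
print(onz(c,Z((307,5)),.051))
E
```

```text
[ 0.51941285 -0.22399774  0.055     ] [ 0.52690549 -0.25723262  0.055     ] [ 0.52315917 -0.24061518  0.055     ] 0.03406900509626285 1.792534166383858 [ 0.52106051 -0.24316042  0.14586601]
[ 0.50838059 -0.17521236  0.051     ]
```

>>> servo_tool:
  plan:
    - [[0.0015,0.001,-0.02,0,1],[0,0,-0.02,0,1],[0,0,-0.02,0,1],[0,0,-0.02,0,1],[0,0,-0.014,0,1],[0,0,-0.01,0,1],[0,0,0,0,1],[0,0,0,0,1]]

```text
time_s: 5.45
eef_pos: [0.5228, -0.2418, 0.0418]
eef_rot: [0.0, 0.626, 0.78, 0.0]
wrist_force: [-0.3, -0.3, 0.3]
opening: 0.999
```

```bash
python3 - <<'E'
from h import *
c=snap('wrist','w4');c['fish']=1
print(get_obs()['eef_pos'])
cv2.imwrite('pics/w4z.png',cv2.resize(c['img'][120:420,130:430],None,fx=2,fy=2))
E
```

```text
[ 0.52310914 -0.24192687  0.04215896]
```

View pics/w4z.png

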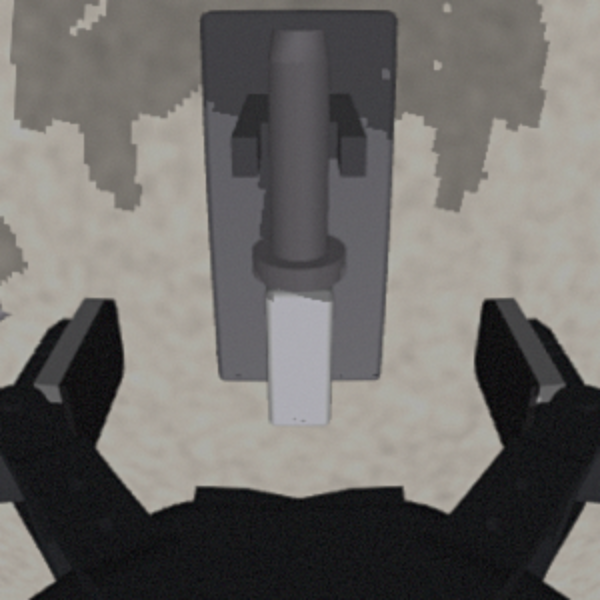

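>>> servo_tool:
  plan:
    - [[0,0,0,0,-1],[0,0,0,0,-1],[0,0,0,0,-1],[0,0,0,0,-1],[0,0,0,0,-1],[0,0,0,0,-1],[0,0,0,0,-1],[0,0,0,0,-1]]

```text
time_s: 6.3
eef_pos: [0.5227, -0.2416, 0.0416]
eef_rot: [0.0, 0.626, 0.78, 0.0]
wrist_force: [0.3, 0.4, 2.6]
opening: 0.151
```

```bash
python3 - <<'E'
from h import *
c=snap('wrist','w5');c['fish']=1
print(get_obs())
cv2.imwrite('pics/w5z.png',cv2.resize(c['img'][120:420,130:430],None,fx=2,fy=2))
E
```

```text
{'time_s': 6.35, 'q': array([-6.39056721e-01,  4.44794592e-01,  1.72983839e+00,  3.33523509e-05,
        9.66535250e-01, -8.58050257e-01]), 'dq': array([ 4.77345702e-04, -3.14486749e-04, -1.53219194e-03,  5.01819628e-04,
        4.64278649e-04, -9.20848661e-05]), 'joint_efforts': array([-1.19002028e-01, -4.76025510e+01, -2.61936325e+01, -3.37393919e-02,
       -1.53777245e-01,  1.31026707e-03]), 'eef_pos': array([ 0.52268   , -0.24161968,  0.04154672]), 'eef_rot': array([2.11562954e-04, 6.25608163e-01, 7.80137412e-01, 2.15330232e-05]), 'wrist_force': array([-0.29169968,  0.89437739,  3.07466436]), 'torque': array([0.08477362, 0.04541926, 0.00025786]), 'opening': 0.15681715386225506}
```

View pics/w5z.png

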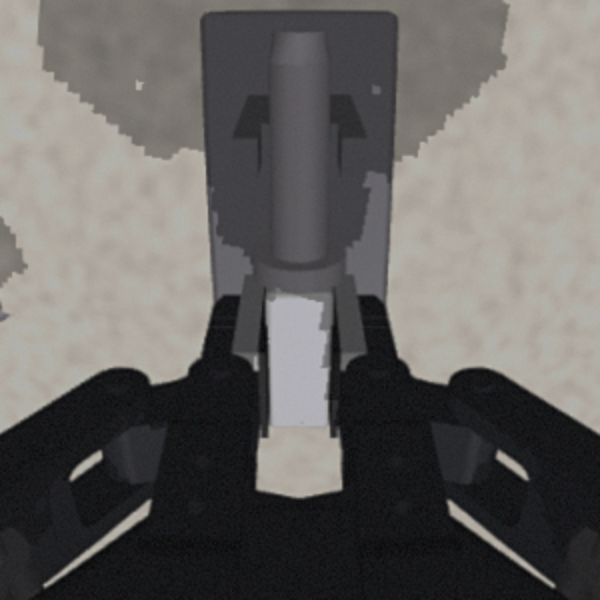

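>>> servo_tool:
  plan:
    - [[0,0,0.01,0,-1],[0,0,0.015,0,-1],[0,0,0.02,0,-1],[0,0,0.025,0,-1],[0,0,0.025,0,-1],[0,0,0.015,0,-1],[0,0,0,0,-1],[0,0,0,0,-1]]

```text
time_s: 7.15
eef_pos: [0.5223, -0.2414, 0.1511]
eef_rot: [-0.0, 0.626, 0.78, -0.0]
wrist_force: [0.1, 0.1, -1.9]
opening: 0.154
```

```bash
python3 - <<'E'
from h import *
c=snap('wrist','w6');c['fish']=1
o=get_obs();print(o['eef_pos'],o['wrist_force'],o['opening'])
a=2*np.arctan2(o['eef_rot'][2],o['eef_rot'][1]);u=np.array([np.cos(a),np.sin(a),0])
print(a)
cv2.imwrite('pics/w6z.png',cv2.resize(c['img'][120:280,200:360],None,fx=3.7,fy=3.7,interpolation=cv2.INTER_CUBIC))
for dx in (69,63,23,18,-18):
    print(dx,((proj(c,o['eef_pos']+[0,0,.0035]+u*dx/1000)-[200,120])*3.7).round(1))
E
```

```text
[ 0.52181613 -0.24101161  0.15022758] [-0.07365325 -0.12189164 -1.82534221] 0.14880911257514312
1.7897665964127376
69 [295.2  60.7]
63 [295.2 117. ]
23 [294.9 464. ]
18 [294.9 502.6]
-18 [294.6 744.8]
```

View pics/w6z.png

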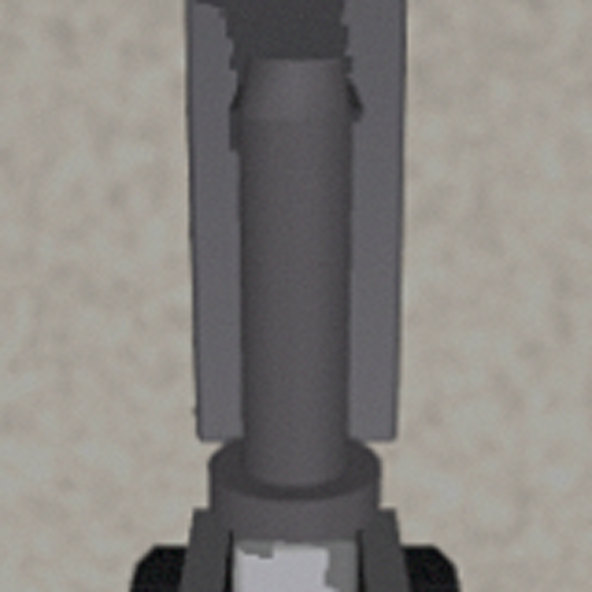

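>>> servo_tool:
  plan:
    - [[0.004,0.02,0,0.01,-1],[0.006,0.04,0,0.01,-1],[0.008,0.048,0,0.01,-1],[0.008,0.048,0,0.01,-1],[0.008,0.048,0,0.01,-1],[0.006,0.045,0,0.01,-1],[0.004,0.03,0,0,-1],[0,0,0,0,-1]]

```text
time_s: 8.0
eef_pos: [0.5653, 0.0416, 0.1494]
eef_rot: [-0.002, 0.6, 0.8, -0.0]
wrist_force: [0.7, -0.0, -1.4]
opening: 0.154
```

>>> servo_tool:
  plan:
    - [[0,0,0,0,-1],[0,0,0,0,-1]]

```text
time_s: 8.2
eef_pos: [0.5659, 0.0367, 0.1502]
eef_rot: [-0.001, 0.602, 0.798, -0.001]
wrist_force: [-1.4, -0.5, -0.5]
opening: 0.154
```

```bash
python3 - <<'E'
from h import *
c=snap('wrist','w7');c['fish']=1
o=get_obs();print(o['time_s'],o['eef_pos'],o['wrist_force'],o['opening'],o['q'])
a=2*np.arctan2(o['eef_rot'][2],o['eef_rot'][1]);print(a)
for t,z in [('rail',0),('lock_mark',.05),('home_mark',.05),('ring_mark',.05)]:
    for r in pinpoint(c,t): 
        p=np.array(r['centre'])[::-1]*[560,420]; print(t,p,onz(c,p,z),r['conf'])
E
```

```text
8.25 [0.56607945 0.03639762 0.15051442] [-0.29581361 -0.76327081 -0.96987027] 0.15427649829881188 [-1.44821424e-01  2.67190326e-01  1.70708371e+00 -3.18036818e-04
  1.16866711e+00 -4.22316730e-01]
1.84841630259866
rail [295.176  35.112] [0.53881826 0.17690093 0.        ] 0.88
lock_mark [321.776  15.918] [0.5532363  0.18543653 0.05      ] 0.86
lock_mark [ 81.48  271.614] [ 0.40302651 -0.06847165  0.05      ] 0.25
home_mark [322.224  51.618] [0.56071578 0.15997983 0.05      ] 0.73
home_mark [321.776  16.59 ] [0.55337287 0.18494228 0.05      ] 0.27
ring_mark [325.08   11.298] [0.55448917 0.18961366 0.05      ] 0.73
```

View pics/w7.png

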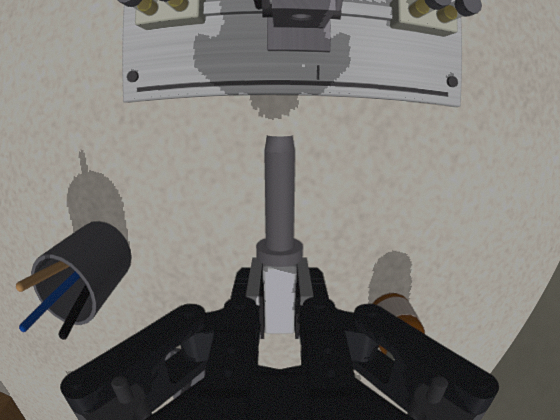

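```bash
python3 - <<'E'
from h import *
a=cv2.imread('pics/w7.png'); cv2.imwrite('pics/w7z.png',cv2.resize(a[0:110,220:380],None,fx=5,fy=5,interpolation=cv2.INTER_CUBIC))
E
```

```text
(no output)
```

View pics/w7z.png

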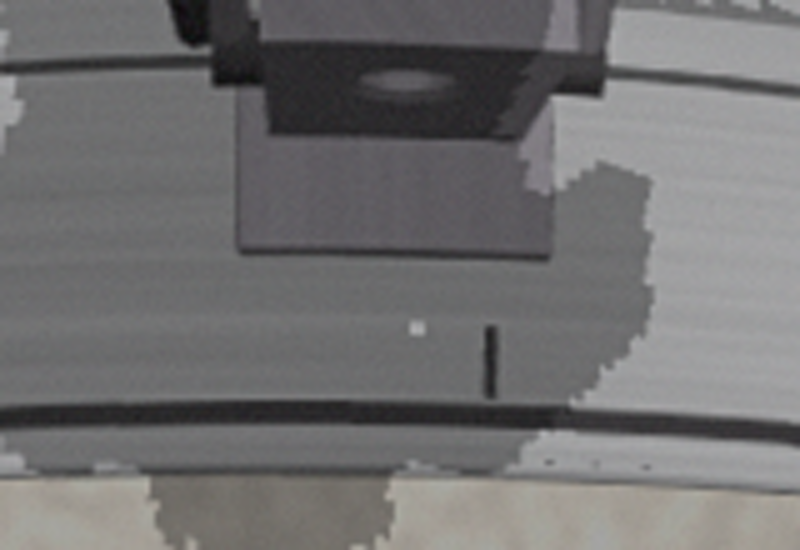

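```bash
python3 - <<'E'
from h import *
c=camera('wrist');c['fish']=1
Z=lambda p:(220+p[0]/5,p[1]/5)
F1=onz(c,Z((240,250)),.018);F2=onz(c,Z((551,257)),.018);H=onz(c,Z((405,83)),.05)
T=onz(c,Z((402,70)),.07)
t1=onz(c,Z((490,327)),.012);t2=onz(c,Z((490,397)),.012)
b1=onz(c,Z((270,133)),.018);b2=onz(c,Z((515,139)),.018)
p1=onz(c,(126,101),.012);p2=onz(c,(461,105),.012)
for n in 'F1 F2 H t1 t2 b1 b2 p1 p2'.split(): print(n,locals()[n].round(4))
e=F2-F1;print(np.linalg.norm(e),'head',np.arctan2(e[1],e[0])+np.pi/2, np.arctan2(*(t1-t2)[1::-1]),np.arctan2(*(b2-b1)[1::-1])+np.pi/2,np.arctan2(*(p2-p1)[1::-1])+np.pi/2)
h=1.843;X=np.array([np.cos(h),np.sin(h),0]);Y=np.array([-X[1],X[0],0])
L=np.array([.5532,.1854,.05]);
for n in 'F1 F2 H t1 t2 b1 b2'.split(): v=locals()[n]-L;print(n,v@X*1000,v@Y*1000)
o=get_obs()['eef_pos']-L;print('tcp',o@X,o@Y)
E
```

```text
F1 [0.5229 0.1551 0.018 ]
F2 [0.5702 0.1684 0.018 ]
H [0.5405 0.1805 0.05  ]
t1 [0.5646 0.1551 0.012 ]
t2 [0.5679 0.1438 0.012 ]
b1 [0.5221 0.1753 0.018 ]
b2 [0.5593 0.1857 0.018 ]
p1 [0.4125 0.0878 0.012 ]
p2 [0.6984 0.1689 0.012 ]
0.04912170719852706 head 1.8447594576619202 1.8535319664549843 1.844451013947953 1.8471028242446506
F1 -21.037181547174722 37.32534479383311
F2 -20.950754027669845 -11.79628637189363
H -1.3117478998906953 13.537005074427956
t1 -32.268884084211905 -2.8278706589627167
t2 -43.970817221588554 -2.9511195832765034
b1 -1.3981415129091266 32.72854076129588
b2 -1.341965989839533 -5.986099938106605
tcp -0.1468560404725786 0.02716861304320226
```

>>> servo_tool:
  plan:
    - [[0,0.01,-0.01,0,-1],[0,0.012,-0.02,0,-1],[0,0.01,-0.02,0,-1],[0,0.01,-0.02,0,-1],[0,0.005,-0.018,0,-1],[0,0.005,-0.01,0,-1],[0,0,-0.006,0,-1],[0,0,0,0,-1]]

```text
time_s: 9.3
eef_pos: [0.566, 0.0897, 0.0465]
eef_rot: [-0.001, 0.602, 0.799, -0.0]
wrist_force: [0.8, 0.4, -1.8]
opening: 0.148
```

>>> servo_tool:
  plan:
    - [[0,0,0,0,-1],[0,0,0,0,-1]]

```text
time_s: 9.5
eef_pos: [0.5674, 0.0892, 0.0483]
eef_rot: [0.001, 0.602, 0.798, 0.001]
wrist_force: [0.3, 0.2, -1.9]
opening: 0.155
```

```bash
python3 - <<'E'
from h import *
c=snap('wrist','w8');c['fish']=1; s=snap('scene','s8'); 
o=get_obs();print(o['time_s'],o['eef_pos'],o['wrist_force'],o['opening'])
a=2*np.arctan2(o['eef_rot'][2],o['eef_rot'][1]);print(a)
cv2.imwrite('pics/w8z.png',cv2.resize(c['img'][0:270,180:380],None,fx=3,fy=2.2,interpolation=cv2.INTER_CUBIC))
cv2.imwrite('pics/s8z.png',cv2.resize(s['img'][110:210,300:420],None,fx=5,fy=5,interpolation=cv2.INTER_CUBIC))
E
```

```text
9.6 [0.56716807 0.08923012 0.04815642] [-0.42081403  0.04214751 -1.39817607] 0.15011211281707915
1.8494454559651283
```

View pics/w8z.png

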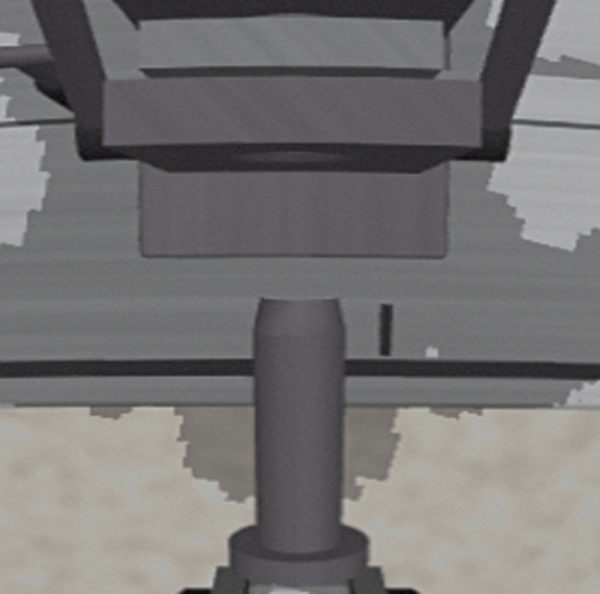

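View pics/s8z.png

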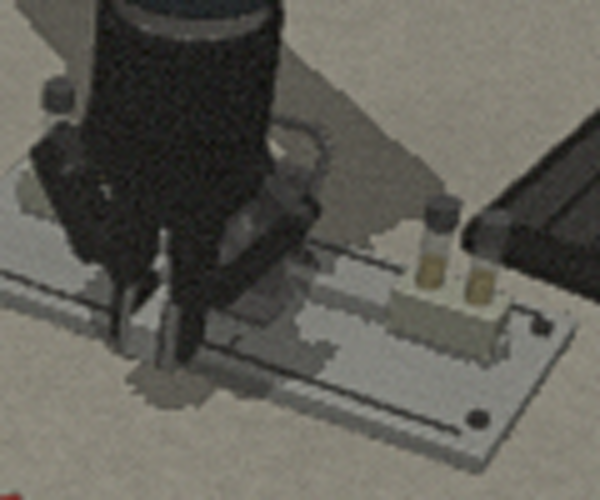

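```bash
python3 - <<'E'
from h import *
c=camera('wrist');c['fish']=1
Z=lambda p:(180+p[0]/3,p[1]/2.2)
h=1.846;X=np.array([np.cos(h),np.sin(h),0]);Y=np.array([-X[1],X[0],0]);L=np.array([.5532,.1854,.05])
def f(n,p,z): v=onz(c,Z(p),z)-L; print(n,(v@X*1000).round(1),(v@Y*1000).round(1))
f('tip',(300,299),.056);f('collar',(299,530),.06);f('shank',(300,540),.055)
f('F1',(140,256),.018);f('F2',(446,257),.018)
f('topL',(103,143),.072);f('topR',(482,147),.072)
f('b0',(137,168),.05);f('hole',(295,156),.056)
f('tk',(386,305),.012)
o=get_obs();v=o['eef_pos']-L;print('tcp',v@X*1000,v@Y*1000,o['eef_pos'])
E
```

```text
tip -26.2 13.2
collar -66.6 13.2
shank -70.9 13.0
F1 -20.0 39.0
F2 -20.1 -10.6
topL -1.1 34.3
topR -1.6 -5.9
b0 -3.1 34.2
hole -1.9 13.9
tk -31.8 -1.5
tcp -96.27452986543848 12.802274583533649 [0.5670414  0.08926937 0.0480293 ]
```

>>> servo_tool:
  plan:
    - [[-0.0018,0.003,-0.0012,0,-1],[-0.0014,0.005,0,0,-1],[-0.0014,0.005,0,0,-1],[-0.0011,0.004,0,0,-1],[-0.0006,0.002,0,0,-1],[0,0,0,0,-1],[0,0,0,0,-1],[0,0,0,0,-1]]

```text
time_s: 10.45
eef_pos: [0.5603, 0.1084, 0.0461]
eef_rot: [0.0, 0.602, 0.799, 0.0]
wrist_force: [-0.7, -0.1, -0.4]
opening: 0.153
```

```bash
cat > look.py <<'E'
from h import *
import sys
c=snap('wrist',sys.argv[1]);c['fish']=1
o=get_obs();print(o['time_s'],o['eef_pos'].round(4),o['wrist_force'].round(1),o['torque'].round(2),o['opening'],2*np.arctan2(o['eef_rot'][2],o['eef_rot'][1]))
h=1.846;X=np.array([np.cos(h),np.sin(h),0]);Y=np.array([-X[1],X[0],0]);L=np.array([.5532,.1854,.05])
v=o['eef_pos']-L;print('tcp',v@X*1000,v@Y*1000,'F',o['wrist_force']@X,o['wrist_force']@Y)
cv2.imwrite('pics/%sz.png'%sys.argv[1],cv2.resize(c['img'][0:270,180:380],None,fx=3,fy=2.2,interpolation=cv2.INTER_CUBIC))
E
python3 look.py w9
```

```text
10.5 [0.5603 0.1084 0.0461] [-0.8  0.1 -1.4] [-0.01  0.01 -0.01] 0.15009919205847833 1.8496423954226484
tcp -76.07360467955273 14.126340451709774 F 0.26669906570668556 0.7537694869940584
```

View pics/w9z.png

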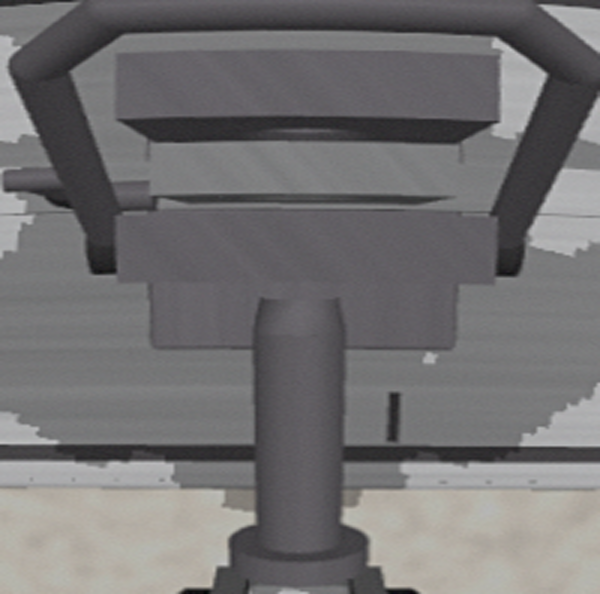

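```bash
python3 - <<'E'
from h import *
c=camera('wrist');c['fish']=1
Z=lambda p:(180+p[0]/3,p[1]/2.2)
h=1.846;X=np.array([np.cos(h),np.sin(h),0]);Y=np.array([-X[1],X[0],0]);L=np.array([.5532,.1854,.05])
def f(n,p,z): v=onz(c,Z(p),z)-L; print(n,(v@X*1000).round(1),(v@Y*1000).round(1))
f('tip',(300,299),.055);f('collar',(299,530),.06)
f('F1',(151,348),.018);f('F2',(455,348),.018)
f('topL',(117,283),.072);f('topR',(497,283),.072)
f('bkL',(116,120),.072);f('bkR',(499,120),.072)
f('lug',(150,195),.06);f('lugR',(455,195),.06)
E
```

```text
tip -5.8 14.7
collar -45.5 14.6
F1 -20.3 38.9
F2 -20.1 -10.9
topL -1.6 34.1
topR -1.4 -6.2
bkL 22.3 33.9
bkR 22.5 -5.9
lug 11.7 32.2
lugR 11.9 -3.3
```

>>> servo_tool:
  plan:
    - [[0.0002,0.0021,0,-0.002,-1],[-0.0005,0.0019,0,0,-1],[-0.0004,0.0015,0,0,-1],[0,0,0,0,-1],[0,0,0,0,-1]]

```text
time_s: 11.05
eef_pos: [0.5595, 0.1141, 0.0461]
eef_rot: [-0.0, 0.603, 0.798, -0.0]
wrist_force: [0.4, 0.5, -1.4]
opening: 0.15
```

```bash
python3 look.py w10
```

```text
11.1 [0.5595 0.114  0.0461] [ 0.   0.2 -1.2] [-0.03  0.06  0.01] 0.15368813528459882 1.8479117406420338
tcp -70.38730149061261 13.325191481077262 F 0.16632749626252252 -0.07612848705751088
```

>>> servo_tool:
  plan:
    - [[-0.0004,0.0014,0,0,-1],[-0.0004,0.0014,0,0,-1],[0,0,0,0,-1]]

```text
time_s: 11.4
eef_pos: [0.5586, 0.117, 0.0461]
eef_rot: [-0.0, 0.603, 0.798, 0.0]
wrist_force: [0.4, -0.3, -1.7]
opening: 0.154
```

>>> servo_tool:
  plan:
    - [[-0.0004,0.0014,0,0,-1],[-0.0004,0.0014,0,0,-1],[0,0,0,0,-1]]

```text
time_s: 11.7
eef_pos: [0.5578, 0.1198, 0.0461]
eef_rot: [-0.0, 0.603, 0.798, 0.0]
wrist_force: [0.2, 0.3, -1.7]
opening: 0.151
```

>>> servo_tool:
  plan:
    - [[-0.0004,0.0014,0,0,-1],[-0.0004,0.0014,0,0,-1],[0,0,0,0,-1]]

```text
time_s: 12.0
eef_pos: [0.557, 0.1226, 0.0461]
eef_rot: [-0.0, 0.603, 0.798, -0.0]
wrist_force: [0.7, -0.8, -1.3]
opening: 0.155
```

```bash
python3 look.py w11
```

```text
12.05 [0.557  0.1225 0.0461] [-0.5 -0.1 -1.9] [-0.05 -0.04  0.05] 0.15224479260312265 1.8479096715051309
tcp -61.57579552076007 13.397581834309566 F 0.017507727741778917 0.5167894375744753
```

View pics/w11z.png

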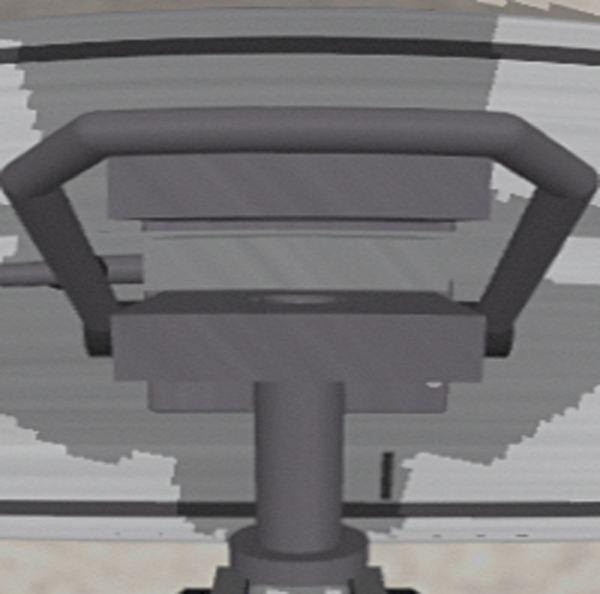

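>>> servo_tool:
  plan:
    - [[-0.0004,0.0014,0,0,-1],[-0.0004,0.0014,0,0,-1],[-0.0004,0.0014,0,0,-1]]

```text
time_s: 12.35
eef_pos: [0.5559, 0.1267, 0.0461]
eef_rot: [-0.0, 0.603, 0.798, -0.0]
wrist_force: [-0.4, 0.0, -1.4]
opening: 0.151
```

>>> servo_tool:
  plan:
    - [[-0.0004,0.0014,0,0,-1],[-0.0004,0.0014,0,0,-1],[-0.0004,0.0014,0,0,-1]]

```text
time_s: 12.65
eef_pos: [0.5547, 0.1309, 0.0461]
eef_rot: [-0.0, 0.603, 0.798, -0.0]
wrist_force: [-0.2, 0.2, -1.5]
opening: 0.152
```

>>> servo_tool:
  plan:
    - [[-0.0004,0.0014,0,0,-1],[-0.0004,0.0014,0,0,-1],[-0.0004,0.0014,0,0,-1]]

```text
time_s: 12.95
eef_pos: [0.5535, 0.1351, 0.0461]
eef_rot: [0.0, 0.603, 0.798, 0.0]
wrist_force: [0.4, 0.7, -2.3]
opening: 0.152
```

```bash
python3 look.py w12
```

```text
13.0 [0.5534 0.1353 0.0461] [ 0.4 -0.6 -1.4] [-0.04 -0.   -0.02] 0.1497066089452143 1.8479161920720901
tcp -48.254515822025965 13.430533476117123 F -0.6929152261175813 -0.26333347286727804
```

>>> servo_tool:
  plan:
    - [[-0.0004,0.0014,0,0,-1],[-0.0004,0.0014,0,0,-1],[0,0,0,0,-1]]

```text
time_s: 13.3
eef_pos: [0.5526, 0.138, 0.0461]
eef_rot: [-0.0, 0.603, 0.798, 0.0]
wrist_force: [0.3, -0.2, -1.5]
opening: 0.152
```

>>> servo_tool:
  plan:
    - [[-0.0004,0.0014,0,0,-1],[-0.0004,0.0014,0,0,-1],[-0.0004,0.0014,0,0,-1]]

```text
time_s: 13.6
eef_pos: [0.5515, 0.1421, 0.0461]
eef_rot: [0.0, 0.603, 0.798, 0.0]
wrist_force: [0.6, 0.0, -1.5]
opening: 0.154
```

>>> servo_tool:
  plan:
    - [[-0.0004,0.0014,0,0,-1],[-0.0004,0.0014,0,0,-1],[-0.0004,0.0014,0,0,-1]]

```text
time_s: 13.9
eef_pos: [0.5503, 0.1463, 0.0461]
eef_rot: [0.0, 0.603, 0.798, -0.0]
wrist_force: [-0.0, 0.7, -1.1]
opening: 0.148
```

>>> servo_tool:
  plan:
    - [[-0.0004,0.0014,0,0,-1],[-0.0004,0.0014,0,0,-1],[-0.0004,0.0014,0,0,-1]]

```text
time_s: 14.2
eef_pos: [0.5491, 0.1505, 0.0461]
eef_rot: [0.0, 0.603, 0.798, 0.0]
wrist_force: [0.2, 0.6, -1.1]
opening: 0.147
```

```bash
python3 look.py w13
```

```text
14.25 [0.549  0.1507 0.0461] [-0.6  0.1 -1.6] [-0.05 -0.04  0.01] 0.15226458718834182 1.8478991409870882
tcp -32.23009044143418 13.501660884660184 F 0.29151405838390776 0.5028243283947369
```

View pics/w13z.png

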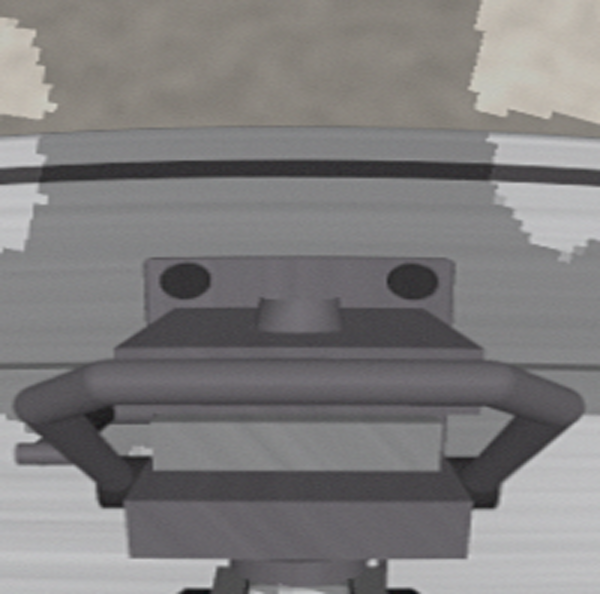

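>>> servo_tool:
  plan:
    - [[-0.0004,0.0014,0,0,-1],[-0.0004,0.0014,0,0,-1],[-0.0003,0.001,0,0,-1],[0,0,0,0,-1]]

```text
time_s: 14.65
eef_pos: [0.5479, 0.1543, 0.0461]
eef_rot: [-0.0, 0.603, 0.798, -0.0]
wrist_force: [0.3, -0.8, -2.2]
opening: 0.152
```

>>> servo_tool:
  plan:
    - [[-0.0003,0.001,0,0,-1],[0,0,0,0,-1]]

```text
time_s: 14.85
eef_pos: [0.5477, 0.1553, 0.0461]
eef_rot: [-0.0, 0.603, 0.798, 0.0]
wrist_force: [-0.1, -0.4, -2.3]
opening: 0.149
```

>>> servo_tool:
  plan:
    - [[-0.0003,0.001,0,0,-1],[0,0,0,0,-1]]

```text
time_s: 15.05
eef_pos: [0.5474, 0.1563, 0.0461]
eef_rot: [-0.0, 0.603, 0.798, 0.0]
wrist_force: [-0.5, -0.5, -1.4]
opening: 0.15
```

```bash
python3 look.py w14
```

```text
15.1 [0.5474 0.1563 0.0461] [ 0.  -0.2 -1.6] [-0.06 -0.03 -0.03] 0.14917321186172333 1.8478873697281968
tcp -26.468402430592413 13.517373961044292 F -0.20854571648881165 0.03338150829958663
```

View pics/w14z.png

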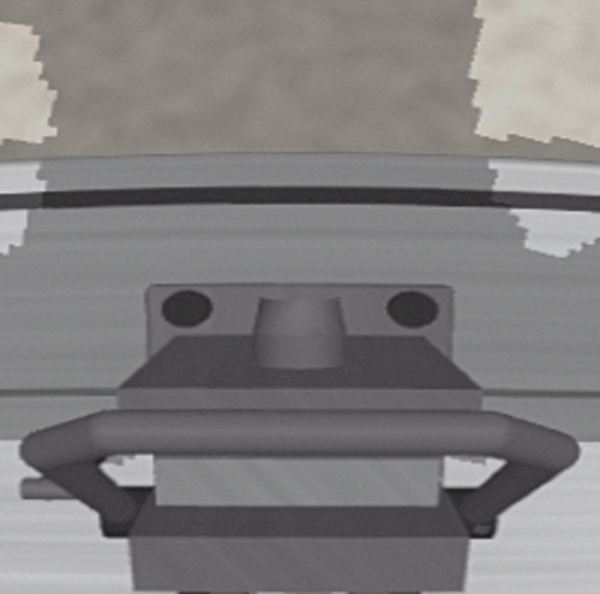

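Continue in 0.7–1 mm steps watching the force.

>>> servo_tool:
  plan:
    - [[-0.0003,0.001,0,0,-1],[0,0,0,0,-1]]

```text
time_s: 15.3
eef_pos: [0.5472, 0.157, 0.0461]
eef_rot: [0.0, 0.603, 0.798, -0.0]
wrist_force: [1.4, -1.8, -1.2]
opening: 0.152
```

>>> servo_tool:
  plan:
    - [[-0.0002,0.0007,0,0,-1],[0,0,0,0,-1]]

```text
time_s: 15.5
eef_pos: [0.5472, 0.1571, 0.0461]
eef_rot: [0.001, 0.603, 0.798, -0.0]
wrist_force: [1.6, -5.2, -2.3]
opening: 0.153
```

>>> servo_tool:
  plan:
    - [[-0.0002,0.0007,0,0,-1],[0,0,0,0,-1]]

```text
time_s: 15.7
eef_pos: [0.5472, 0.1571, 0.0461]
eef_rot: [0.001, 0.603, 0.798, -0.001]
wrist_force: [0.7, -8.0, -2.3]
opening: 0.149
```

>>> servo_tool:
  plan:
    - [[0.0002,-0.0008,0,0,-1],[0,0,0,0,-1],[0,0,0,0,0],[0,0,0,0,0],[0,0,0,0,0],[0,0,0,0,0],[0,0,0,0,0],[0,0,0,0,0]]

```text
time_s: 16.5
eef_pos: [0.5469, 0.1579, 0.0461]
eef_rot: [0.0, 0.603, 0.798, 0.0]
wrist_force: [0.4, -0.4, 0.5]
opening: 0.499
```

```bash
python3 look.py w15;python3 - <<'E'
from h import *
c=cv2.imread('pics/w15.png');cv2.imwrite('pics/w15y.png',cv2.resize(c[100:420,100:460],None,fx=1.8,fy=1.8))
E
```

```text
16.55 [0.5469 0.1579 0.0461] [-0.4 -0.7 -0.3] [ 0.07 -0.02  0.01] 0.49801824076884804 1.8478805989388982
tcp -24.779099786252292 13.542759045229271 F -0.5446392962903112 0.6031327893830309
```

View pics/w15y.png

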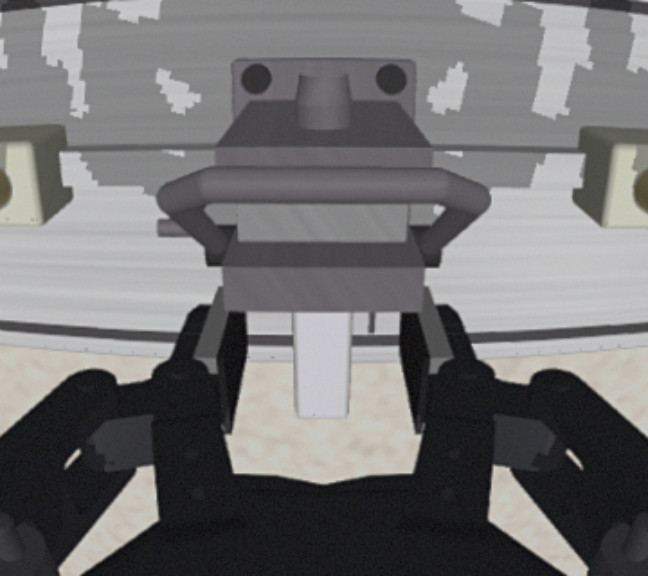

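>>> servo_tool:
  plan:
    - [[0,0,0.01,0,0],[0,0,0.015,0,0],[0,0,0.02,0,0],[0,0,0.025,0,0],[0,0,0.02,0,-1],[0,0,0.01,0,-1],[0,0,0,0,-1],[0,0,0,0,-1]]

```text
time_s: 17.35
eef_pos: [0.5467, 0.1578, 0.146]
eef_rot: [-0.0, 0.603, 0.798, -0.0]
wrist_force: [0.5, 0.9, -0.5]
opening: -0.004
```

```bash
python3 look.py w16;python3 - <<'E'
from h import *
c=cv2.imread('pics/w16.png');cv2.imwrite('pics/w16y.png',cv2.resize(c[100:420,100:460],None,fx=1.8,fy=1.8))
s=snap('scene','s16')
cv2.imwrite('pics/s16z.png',cv2.resize(s['img'][110:210,300:420],None,fx=5,fy=5,interpolation=cv2.INTER_CUBIC))
E
```

```text
17.4 [0.5462 0.1578 0.1452] [-0.8 -1.  -0.6] [-0.03  0.02  0.04] -0.0004982171887306576 1.847805608543229
tcp -24.699387302567917 14.260768354880401 F -0.7373894735585863 1.0875398591701044
```

View pics/w16y.png

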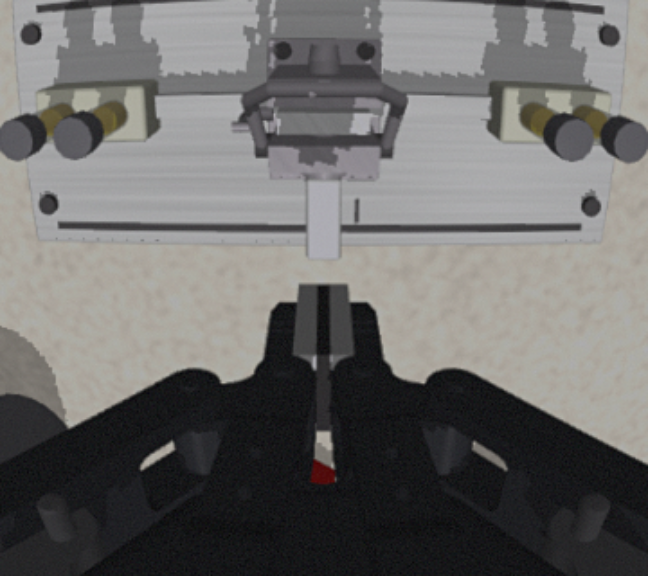

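View pics/s16z.png

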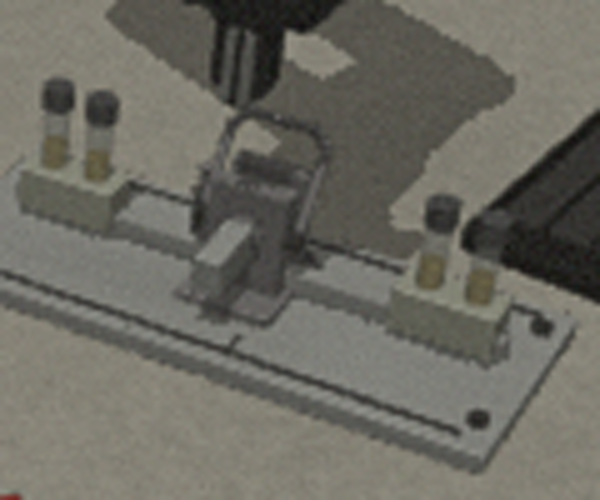

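```bash
python3 - <<'E'
from h import *
c=camera('wrist');c['fish']=1
Z=lambda p:(100+p[0]/1.8,100+p[1]/1.8)
h=1.846;X=np.array([np.cos(h),np.sin(h),0]);Y=np.array([-X[1],X[0],0]);L=np.array([.5532,.1854,.05])
def f(n,p,z): v=onz(c,Z(p),z)-L; print(n,(v@X*1000).round(1),(v@Y*1000).round(1))
f('end',(323,258),.06);f('face',(325,181),.072);f('bar',(325,88),.097)
o=get_obs();v=o['eef_pos']-L;print('tcp',v@X*1000,v@Y*1000,o['eef_pos'],o['time_s'])
cv2.imwrite('pics/w16x.png',cv2.resize(c['img'][140:260,220:350],None,fx=5,fy=5,interpolation=cv2.INTER_CUBIC))
E
```

```text
end -40.2 15.0
face -4.3 14.3
bar 32.8 14.5
tcp -24.69847564056265 14.416071616420483 [0.54603804 0.15771347 0.14481567] 17.5
```

View pics/w16x.png

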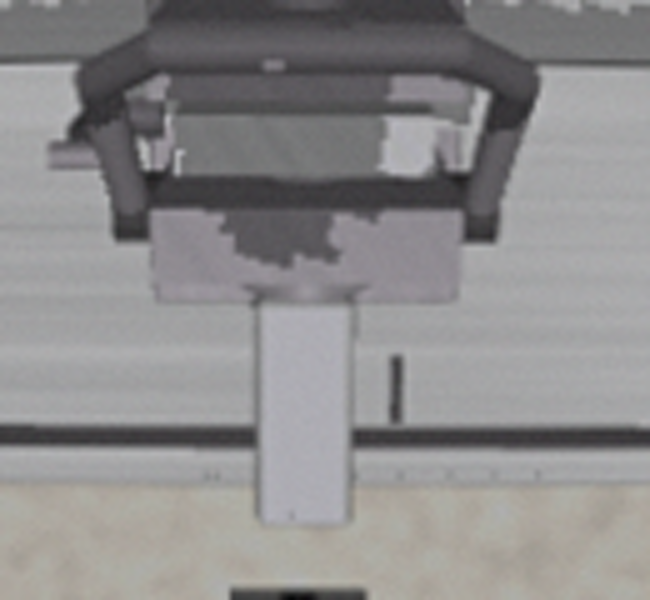

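>>> servo_tool:
  plan:
    - [[-0.003,0.011,0,0,-1],[-0.006,0.021,0,0,-1],[-0.006,0.021,0,0,-1],[-0.004,0.015,0,0,-1],[-0.0027,0.009,0,0,-1],[0,0,0,0,-1],[0,0,0,0,-1]]

```text
time_s: 18.2
eef_pos: [0.5252, 0.2347, 0.1459]
eef_rot: [0.0, 0.603, 0.798, -0.0]
wrist_force: [0.0, 0.7, -0.1]
opening: 0.001
```

```bash
python3 look.py w17; python3 - <<'E'
from h import *
s=snap('scene','s17');d=snap('side','d17')
a=cv2.resize(s['img'][90:210,290:420],None,fx=3,fy=3,interpolation=cv2.INTER_CUBIC)
b=cv2.resize(d['img'][210:370,150:340],None,fx=2.1,fy=2.25,interpolation=cv2.INTER_CUBIC)
cv2.imwrite('pics/c17.png',np.hstack([a,b]))
E
```

```text
18.25 [0.5254 0.2344 0.146 ] [ 0.4 -0.2 -0.4] [ 0.02 -0.04  0.04] 0.004233340542166825 1.8476135044314421
tcp 54.683005950105304 13.457475970367227 F -0.31382727302949065 -0.3637044557983932
```

View pics/c17.png

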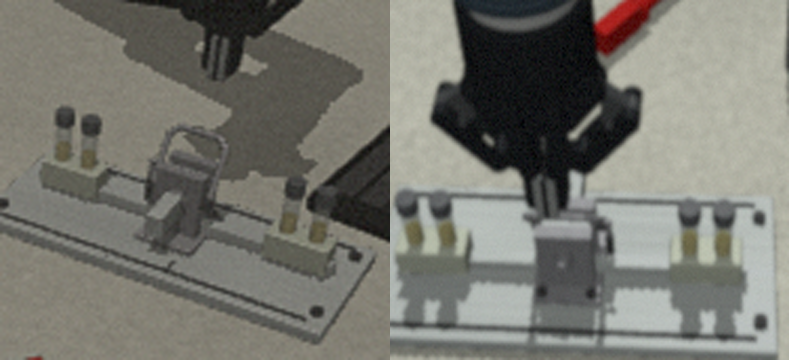

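View pics/w17.png

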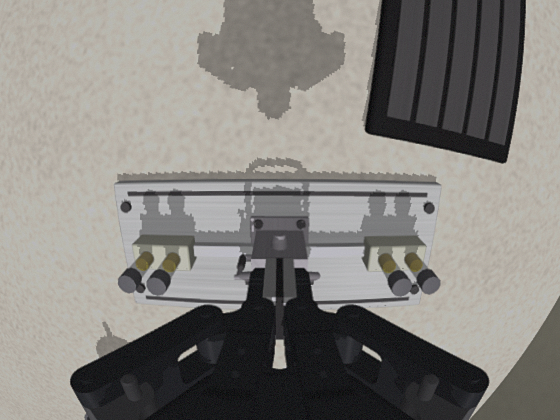

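>>> servo_tool:
  plan:
    - [[0,0,-0.012,0,-1],[0,0,-0.012,0,-1],[0,0,-0.012,0,-1],[0,0,-0.006,0,-1],[0,0,-0.004,0,-1],[0,0,0,0,-1]]

```text
time_s: 18.95
eef_pos: [0.5248, 0.2347, 0.0992]
eef_rot: [-0.0, 0.603, 0.798, -0.001]
wrist_force: [-0.8, 0.9, 0.3]
opening: -0.002
```

```bash
python3 look.py w18; python3 - <<'E'
from h import *
s=snap('scene','s18');d=snap('side','d18')
a=cv2.resize(s['img'][90:210,290:420],None,fx=3,fy=3,interpolation=cv2.INTER_CUBIC)
b=cv2.resize(d['img'][210:370,150:340],None,fx=2.1,fy=2.25,interpolation=cv2.INTER_CUBIC)
cv2.imwrite('pics/c18.png',np.hstack([a,b]))
E
```

```text
19.0 [0.5251 0.2348 0.0998] [ 0.6 -0.   0.3] [ 0.    0.05 -0.03] 0.0042541559945388375 1.8478583231751862
tcp 55.1764970345956 13.578350221684758 F -0.17125194589279952 -0.5360108226394481
```

View pics/c18.png

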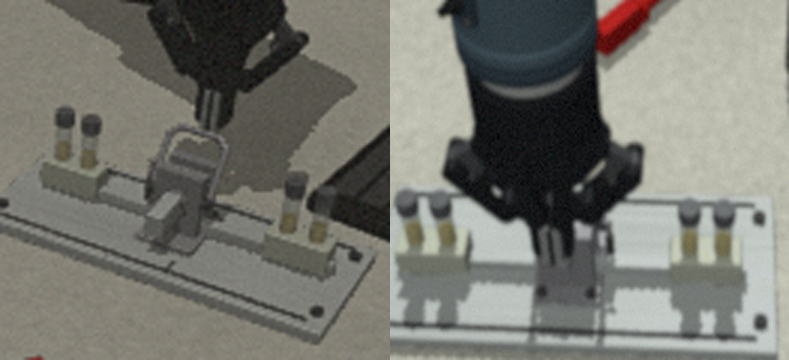

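>>> servo_tool:
  plan:
    - [[0.0011,-0.0038,0,0,-1],[0.0011,-0.0038,0,0,-1],[0.0011,-0.0038,0,0,-1],[0,0,0,0,-1]]

```text
time_s: 19.5
eef_pos: [0.5288, 0.2237, 0.1008]
eef_rot: [-0.0, 0.603, 0.798, 0.001]
wrist_force: [-2.1, 4.2, 2.5]
opening: -0.003
```

>>> servo_tool:
  plan:
    - [[0.0011,-0.0038,0,0,-1],[0.0011,-0.0038,0,0,-1],[0,0,0,0,-1]]

```text
time_s: 19.8
eef_pos: [0.5311, 0.216, 0.1007]
eef_rot: [0.0, 0.603, 0.798, 0.001]
wrist_force: [-1.2, 4.1, 3.6]
opening: -0.003
```

>>> servo_tool:
  plan:
    - [[0.0011,-0.0038,0,0,-1],[0.0011,-0.0038,0,0,-1],[0,0,0,0,-1]]

```text
time_s: 20.1
eef_pos: [0.5331, 0.2077, 0.1001]
eef_rot: [0.0, 0.603, 0.798, -0.0]
wrist_force: [0.2, 2.1, 2.5]
opening: -0.001
```

```bash
python3 look.py w19; python3 - <<'E'
from h import *
s=snap('scene','s19')
cv2.imwrite('pics/c19.png',cv2.resize(s['img'][90:210,290:420],None,fx=4,fy=4,interpolation=cv2.INTER_CUBIC))
E
```

```text
20.15 [0.5331 0.2078 0.1   ] [-0.7  2.9  3. ] [0.42 0.06 0.02] 0.0006455567696025854 1.8472893026875026
tcp 27.042185849851816 13.276464363649158 F 3.0238817779722895 -0.1289039884708021
```

View pics/c19.png

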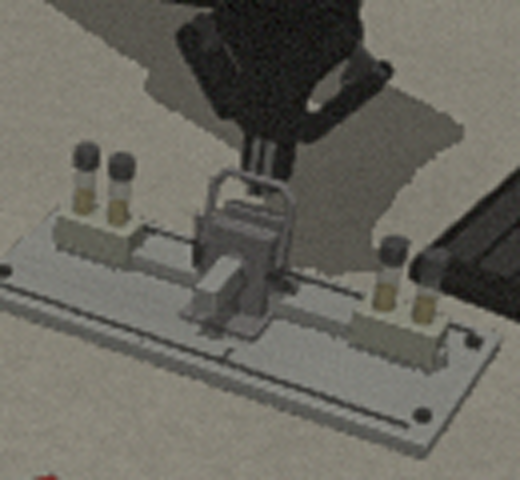

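Ring is being carried with about 4 N. Continue.

>>> servo_tool:
  plan:
    - [[0.0011,-0.0038,0,0,-1],[0.0011,-0.0038,0,0,-1],[0.0011,-0.0038,0,0,-1]]

```text
time_s: 20.5
eef_pos: [0.5361, 0.1963, 0.0999]
eef_rot: [-0.0, 0.603, 0.798, -0.0]
wrist_force: [-0.9, 2.6, 1.0]
opening: -0.0
```

>>> servo_tool:
  plan:
    - [[0.0011,-0.0038,0,0,-1],[0.0011,-0.0038,0,0,-1],[0.0011,-0.0038,0,0,-1]]

```text
time_s: 20.8
eef_pos: [0.5393, 0.1848, 0.0996]
eef_rot: [-0.0, 0.603, 0.798, -0.0]
wrist_force: [-0.5, 1.5, -1.5]
opening: -0.002
```

```bash
python3 look.py w20; python3 - <<'E'
from h import *
s=snap('scene','s20')
cv2.imwrite('pics/c20.png',cv2.resize(s['img'][90:210,290:420],None,fx=4,fy=4,interpolation=cv2.INTER_CUBIC))
E
```

```text
20.85 [0.5395 0.1843 0.0997] [-0.7 -0.  -0.2] [ 0.13  0.11 -0.  ] 0.0003375881741961528 1.847346080853565
tcp 2.664644201736342 13.475522318806737 F 0.18975080152634116 0.6808677352471122
```

View pics/c20.png

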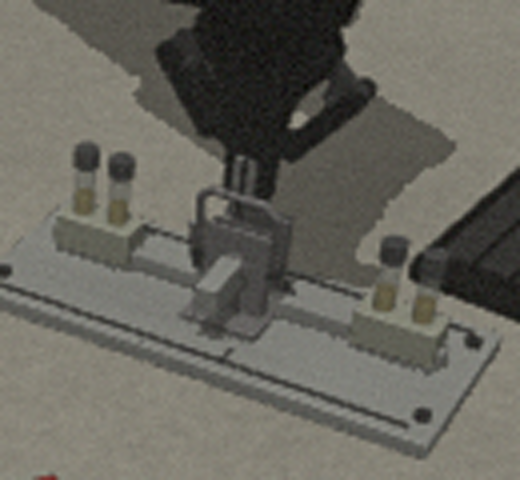

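>>> servo_tool:
  plan:
    - [[0.0011,-0.0038,0,0,-1],[0.0011,-0.0038,0,0,-1],[0.0011,-0.0038,0,0,-1],[0.0011,-0.0038,0,0,-1],[0,0,0,0,-1],[0,0,0,0,-1]]

```text
time_s: 21.5
eef_pos: [0.5441, 0.17, 0.1002]
eef_rot: [0.0, 0.603, 0.798, 0.0]
wrist_force: [-0.6, 0.3, -0.6]
opening: -0.001
```

```bash
python3 look.py w21; python3 - <<'E'
from h import *
s=snap('scene','s21')
cv2.imwrite('pics/c21.png',cv2.resize(s['img'][90:210,290:420],None,fx=4,fy=4,interpolation=cv2.INTER_CUBIC))
E
```

```text
21.55 [0.544  0.1701 0.1002] [-0.2  0.6  0.7] [0.04 0.04 0.01] -0.001189919683458294 1.8476242437015657
tcp -12.181697507029758 13.026870349284522 F 0.646341758919343 0.026446294967521516
```

View pics/c21.png

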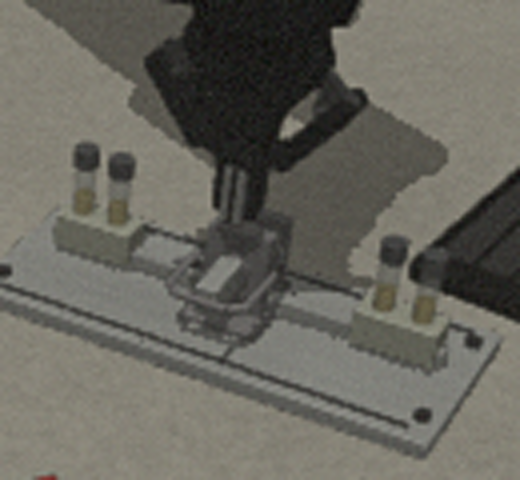

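>>> servo_tool:
  plan:
    - [[0,0,0.015,0,-1],[0,0,0.025,0,-1],[0.005,-0.015,0.025,0,-1],[0.007,-0.025,0.02,0,-1],[0.007,-0.025,0.01,0,-1],[0.007,-0.02,0,0,-1],[0,0,0,0,-1],[0,0,0,0,-1]]

```text
time_s: 22.4
eef_pos: [0.5699, 0.0852, 0.1958]
eef_rot: [0.0, 0.603, 0.798, 0.0]
wrist_force: [0.7, -0.1, 0.6]
opening: -0.002
```

```bash
python3 look.py w22; python3 - <<'E'
from h import *
c=camera('wrist')
s=snap('scene','s22');d=snap('side','d22')
a=cv2.resize(c['img'][0:180,190:370],None,fx=2.2,fy=2.2,interpolation=cv2.INTER_CUBIC)
b=cv2.resize(s['img'][120:190,310:380],(396,396),interpolation=cv2.INTER_CUBIC)
cv2.imwrite('pics/c22.png',np.hstack([a,b]))
E
```

```text
22.45 [0.5696 0.0857 0.1954] [-0.6 -1.  -0.7] [ 0.08 -0.01  0.01] 0.0035964612795560463 1.8477974998949678
tcp -100.36226122163059 11.286407507528232 F -0.835650127594857 0.8736636724998911
```

View pics/c22.png

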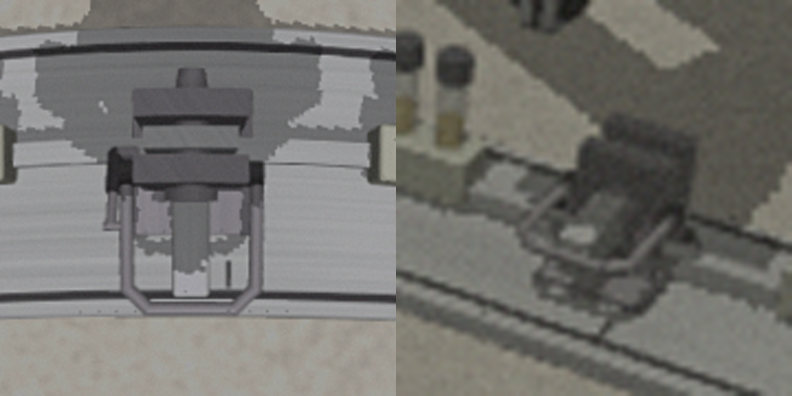

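View pics/s22.png

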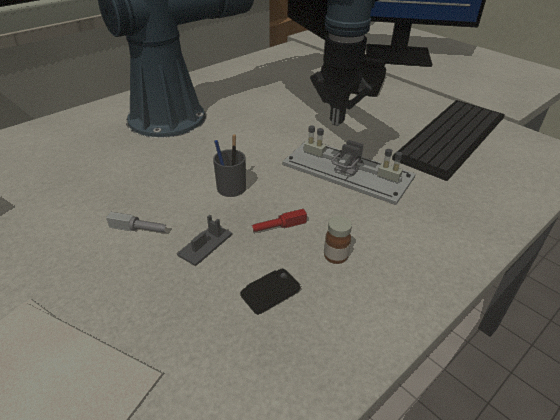

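```bash
python3 - <<'E'
from h import *
c=camera('wrist');c['fish']=1
Z=lambda p:(190+p[0]/2.2,p[1]/2.2)
h=1.846;X=np.array([np.cos(h),np.sin(h),0]);Y=np.array([-X[1],X[0],0]);L=np.array([.5532,.1854,.05])
def f(n,p,z): v=onz(c,Z(p),z)-L; print(n,(v@X*1000).round(1),(v@Y*1000).round(1))
f('bar',(190,307),.05);f('end',(190,297),.06);f('faceTop',(190,188),.072);f('tip',(190,68),.05)
cv2.imwrite('pics/w23.png',cv2.resize(c['img'][20:150,225:325],None,fx=4.5,fy=4.5,interpolation=cv2.INTER_CUBIC))
E
```

```text
bar -47.9 14.6
end -43.0 14.5
faceTop -3.4 14.4
tip 44.8 14.8
```

View pics/w23.png

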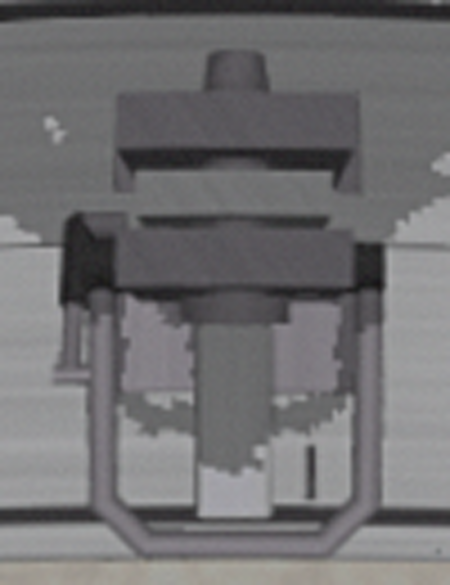

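Bar at x −47.9, end −43.0 and tip +44.8 (expected −48.5, −42.5, +44.5), all consistent with the collar home and the ring shut. I'm handing in.

```bash
python3 -c "
from bench import *
print(hand_in()); print(get_obs()['time_s'])"
```

```text
the job is handed in; nothing more can be done
None
the job is handed in; nothing more can be done
```

The sample carriage is locked: the pin is fully home in the block and the sprung ring is shut behind its handle. I handed in at about 22.5 s with the gripper empty and well clear.

- **Pin:** I took the smaller grey pin from its rest. I found the hole by wrist camera at about y +16 mm from the rail's tick mark. The pin slid in with almost no force until the collar met the block, where I stopped at about 8 N. I eased off before opening the gripper.
- **Ring:** I pushed the bar over from behind with the closed fingers. It needed up to about 5.5 N, then snapped shut by itself past centre.
- **Last checks:** In millimetres along the push direction, the tip measured +44.8 (about 44.5 expected), the handle end −43.0 (−42.5) and the ring bar −47.9 (−48.5). These agree within the camera's accuracy of about 2 mm. The jar, mouse, pen cup and the look-alike pins were still in their places in the last picture.
- **Disagreement:** Before the ring was flipped, one view put the handle end at −40.2 mm, about 2 mm off. That is at the limit of camera accuracy. The collar contact and the closer view afterwards both support the pin being home.

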